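# Put fresh packs in the work lamp, lock its lid and stand it up on its folding stand

## Task

Set up the work lamp for sorting the bearing balls: put every battery pack that stands on the bench into a bay of its own in the lamp while the lamp is parked in its dock, shut the lid, and press in and turn the stud clockwise until it locks. Swing the lamp's tubular stand fully out to its stop, lift the lamp out of the dock and stand it on the bench, resting on its foot and its stand, squarely facing the tray of balls from about 30 cm away. Do not tip the lamp over or disturb the tools and parts lying about.

Things in the scene. Friction and masses are not known exactly. Their poses are not given: they have to be found in the camera images.
- dock: black parking dock fixed to the bench: a base plate (its x -50 to 62, y -112 to 112, 10 mm thick) with a slot (walls to 46 mm above the bench) and two rests behind the lamp's panel (to 90 mm) that hold the lamp upright; the slot's floor is 10 mm above the bench. Origin on the bench where the lamp's origin is parked above it; its axes are parallel to those of the parked lamp.
- lamp: LED work lamp, 176 mm wide, 164 tall with the lid shut, 0.65 kg without packs. Its -x is the way it shines, +x its back, y along its width, z up. Origin: on the back lower edge of the light panel, mid width. Panel: x -16 to 0, z 0 to 144 mm; battery housing on its back: x 0 to 42, z 98 to 144 (rim), three open bays. Starts upright in the dock, foot 36 mm deep in the slot, 0.8 mm play.
- lamp_grip (a point): lamp (13, -5, 138) mm: centre of the zone just below the lid (z 120 to 144) where the body is 58 mm thick from lit face to housing back and can be gripped across that from above, nearly over its centre of mass. Properly stood up on its fully open stand, the lamp rests on the edge at its origin and on the stand's bar, and leans back 0.31 rad (18 degrees, top towards its +x).
- bay_0 (a point): centre of the floor of the first battery bay, in the lamp at (21, -62, 102) mm. A bay is 36 mm (lamp x) by 40 mm (lamp y) and 42 mm deep, walls 4 mm, open at the top.
- bay_1 (a point): centre of the floor of the middle bay, in the lamp at (21, -18, 102) mm; same size.
- bay_2 (a point): centre of the floor of the third bay, in the lamp at (21, 26, 102) mm; same size.
- pack_0: battery pack: grey block 32 x 36 x 40 mm (x, y, z) with a black grip rib on top, 26 mm long along x, 10 mm thick along y, from z 40 to 56 mm; 80 g. Origin: centre of the underside, z up. Fits a bay with its x along the lamp's x, either way round, 2 mm play all round; seated, its origin is at the bay's floor, the rib 14 mm above the rim. None if absent.
- pack_1: battery pack, same as pack_0. None if absent.
- pack_2: battery pack, same as pack_0. None if absent.
- lid (a joint): hinge of the grey lid over the bays: 0 shut, 2.0 rad fully open (thrown forward over the lit face). Starts open. It stays where it is left; about 1 N at its edge moves it. Shut, its flat top is at lamp z 164 mm and covers lamp x 0 to 43, and it clears the ribs of seated packs.
- lid_hinge (a point): mid-point of the lid's hinge line, which runs along the lamp's y at lamp (0, 0, 146) mm.
- lid_edge (a point): mid-point of the lid's free upper edge: lamp (43, 0, 164) mm when shut; it swings about the hinge line, up and forward as the lid opens.
- stud_press (a joint): how far the sprung stud in the lid is pressed in: 0 out, 0.0075 m end of travel. Spring 4 N at 0, rising 1 N per mm. With the lid shut it turns only while pressed in 6 mm or more; turned and let go it springs back to about 3.5 mm and is held there by its cross pin.
- stud_turn (a joint): turn of the stud: 0 unlocked (wing along the lamp's x), 1.5 rad locked (stop), clockwise seen from above. Starts at 0. Locked means beyond 1.3 with the stud still held in. Hardly any friction.
- stud_top (a point): centre of the top of the stud's steel wing (26 long, 8 thick, its top 22 mm and underside 8.5 mm above the lid's top when out): lamp (28, 69, 186) mm with the lid shut and the stud out. It moves with the lid and the stud.
- stand (a joint): hinge of the tubular U-shaped stand: 0 folded up behind the lid, 1.48 rad fully out at its stop. A stiff friction hinge (0.6 N m, that is 5 to 6 N at the bar) that stays where it is left, so it folds back if the standing lamp is pressed down by more than about 7 N on the bar.
- stand_hinge (a point): mid-point of the stand's pivot line, along the lamp's y at lamp (10, 0, 84) mm.
- stand_bar (a point): centre of the stand's rubber-sleeved cross bar (radius 6 mm, sleeve 150 mm long along the lamp's y), 108 mm from the pivot line: folded it is at lamp (61, 0, 179) mm, fully out at lamp (109, 0, 42) mm. The arms run at lamp y +-96 mm. When the lamp stands, the bar rests on the bench 116 mm behind the origin.
- ball_tray: shallow brass-coloured round tray (a jar lid) with loose-looking bearing balls fixed in it, 70 mm across, 10 mm high, flat on the bench at the left; origin at its centre, underside. The lamp is to face it from about 0.3 m (0.2 to 0.4 m from tray to the lamp's origin).
- spanner_15: double open-ended spanner 34 x 186 x 6 mm (x, y, z) lying on the bench, a bystander; origin at its centre, underside.
- screwdriver_red: screwdriver with a red handle, 29 x 210 x 27 mm (x, y, z), a bystander; origin at its centre, underside.
- lock_ring: rusty slotted ring 44 mm across, 19 mm high, a bystander; origin at its centre, underside.
- bearing_ring: caged bearing ring 53 mm across, 8 mm high, a bystander; origin at its centre, underside.

How it is judged:
On the way:
1. every pack is in a bay, the lid is shut and its stud locked, the lamp still parked in the dock (x of pack_0 in the frame of lamp between 0.014 and 0.028 m and y of pack_0 in the frame of lamp between -0.07 and 0.034 m and z of pack_0 in the frame of lamp between 0.098 and 0.108 m and x of pack_1 in the frame of lamp between 0.014 and 0.028 m and y of pack_1 in the frame of lamp between -0.07 and 0.034 m and z of pack_1 in the frame of lamp between 0.098 and 0.108 m and x of pack_2 in the frame of lamp between 0.014 and 0.028 m and y of pack_2 in the frame of lamp between -0.07 and 0.034 m and z of pack_2 in the frame of lamp between 0.098 and 0.108 m and value of joint lid below 0.05 rad and value of joint stud_turn above 1.3 rad and value of joint stud_press above 0.0025 m and horizontal distance between lamp and dock below 0.015 m and height (world z) of lamp below 0.016 m), for 0.3 s.
At the end, for the whole second after the job is handed in: all packs in bays; lid shut (<0.05 rad), stud locked (>1.3 rad, held in >2.5 mm); stand out >1.36 rad; lamp at rest on the bench on foot edge (<6 mm) and bar, leaning back 0.22 to 0.42 rad, over 0.1 m from the dock, tray 0.18 to 0.42 m in front of it and within 80 mm of its centre line (x of pack_0 in the frame of lamp between 0.014 and 0.028 m and y of pack_0 in the frame of lamp between -0.07 and 0.034 m and z of pack_0 in the frame of lamp between 0.098 and 0.108 m and x of pack_1 in the frame of lamp between 0.014 and 0.028 m and y of pack_1 in the frame of lamp between -0.07 and 0.034 m and z of pack_1 in the frame of lamp between 0.098 and 0.108 m and x of pack_2 in the frame of lamp between 0.014 and 0.028 m and y of pack_2 in the frame of lamp between -0.07 and 0.034 m and z of pack_2 in the frame of lamp between 0.098 and 0.108 m and value of joint lid below 0.05 rad and value of joint stud_turn above 1.3 rad and value of joint stud_press above 0.0025 m and value of joint stand above 1.36 rad and angle between lamp's own z axis and vertical between 0.22 and 0.42 rad and height (world z) of lamp below 0.006 m and height (world z) of stand_bar below 0.012 m and horizontal distance between lamp and dock above 0.1 m and linear speed of lamp below 0.02 m/s and angular speed of lamp below 0.1 rad/s and y of ball_tray in the frame of lamp between -0.08 and 0.08 m and x of ball_tray in the frame of lamp between -0.42 and -0.18 m); the robot touches nothing.
It fails at once if the lamp tips over (angle between lamp's own z axis and vertical above 0.9 rad).
It fails at once if a bystanding tool or part is moved by more than 4 cm (distance of spanner_15 from where it was at the start of the episode above 0.04 m).
It fails at once if a bystanding tool or part is moved by more than 4 cm (distance of screwdriver_red from where it was at the start of the episode above 0.04 m).
It fails at once if a bystanding tool or part is moved by more than 4 cm (distance of lock_ring from where it was at the start of the episode above 0.04 m).
It fails at once if a bystanding tool or part is moved by more than 4 cm (distance of bearing_ring from where it was at the start of the episode above 0.04 m).
Of pack_0, pack_1, pack_2 only 2 to 3 are there at a start; the rules pass over those that are not, and their reading is None.
At some moment in a run one of pack_0, pack_1, pack_2, ball_tray may be knocked a few centimetres aside while the robot is not near it.
It also fails if it takes over 208 s, if anything falls off the work surface, if the arm or the gripper's body presses on something with over 40 N, if the wrist force passes 120 N, or if a joint passes its speed limit or range.

## Robot

A 7-joint arm with a two-finger parallel gripper is mounted at the origin on a cart in front of the work surface, level with it; the furniture and walls round the work are solid. World frame = base frame: x ahead of the robot, y to its left, z up, the work surface at z = 0. Lengths are in m, angles in rad, forces in N, time in s.
With the tool pointing down it reaches from about 0.4 to 0.85 m from the base axis. Payload 10.4 kg.
Tool frame: the origin (TCP) lies midway between the tips of the shut fingers; the grasp point (between the pads) lies 19 mm behind it (manip.grasp_offset is the distance from the TCP to the grasp point, in m); z points along the fingers, y is the line along which they close (so a half turn about z gives the same grasp; the last joint's range is limited). The gripper opens to 85 mm and grips with 20 to 120 N. Pads are 22 mm wide; open, the fingers measure 114 mm over their backs; the gripper's body (76 mm by 85 mm) begins 54 mm behind the grasp point. The pads swing forward as they close: fully open they stand 13 mm farther back than shut.
Start: joints at [1.306, 0.332, -0.065, 1.46, 0.022, 1.35, -0.088], TCP at [0.15, -0.607, 0.231] pointing down, gripper open.
Joint ranges: [-2.6, 2.6], [-0.5, 2.12], [-1.47, 1.34], [0.16, 2.42], [-1.27, 4.41], [0.06, 2.06], [-2.6, 2.6]. Speed limits (rad/s): [2.22, 2.22, 2.79, 2.79, 3.14, 3.14, 3.14].

## Interface

Orientations are given as a unit quaternion [x, y, z, w].
In Python, from workcell import manip gives the robot as it stands.
- The arm moves only by the shell command python3 jog.py 'ROWS' [FORCE]. ROWS is rows parted by semicolons, their numbers by spaces, 1 to 20 of them, each of 7 numbers: a rotation vector rx, ry, rz in rad, then dx, dy, dz in m, then the opening from 0.0 (shut) to 1.0 (fully open); each row is the pose to reach, as a shift and turn from the pose commanded when the command began, along the tool's axes at that moment; what a row does not reach only later rows make up. A row lasts 1/8 s, in which the tool goes at most 0.0625 m and 0.188 rad, less where a joint would pass 70% of its speed; a pose out of reach is approached as far as the arm can. The fingers move at their own pace and stop on an object; FORCE is the grip in N (left out, the last holds). Time passes only in rows, so rows that do not move let the fingers close. It prints the time, the measured TCP pose, the force, the opening and the grip force at its end.
- manip.get_obs(): the state, without advancing time (a new reading comes with each control period).
- manip.camera(name): name is "scene" or "top"; returns the picture (400x640x3 uint8, blue, green, red); there is no depth.
- manip.calibration(name): a dict with "fx", "fy", "cx", "cy" (pixels), "world_from_camera" (4x4, takes a point from camera to world coordinates). Camera axes: x right, y up, looking along -z (the intrinsics and any distortion apply to the point x, -y, -z); pixel columns grow to the right and rows downward; lengths in m; the calibration is good to about 2 mm. A picture is of the moment at which its call begins. calibration takes no time and is no camera call.
- manip.hand_in(): hands the job in; it is judged then, once.
The state is a dict: "clock": time; "joint_pos": joint angles; "joint_velocities": joint speeds; "tau": joint torques, N m; "position": TCP position; "ee_rot": TCP orientation; "ft_force": force on the tool from outside, world axes, zero at the start; "torque": the same for the moment, N m; "grip_width": opening from 0.0 (shut) to 1.0 (fully open); "grasp_force": force on a finger pad.
Only numpy, scipy, OpenCV 4.12 (cv2) and the standard library are available. Lean on these libraries where they do the work, as an engineer would, in place of code of your own. Each camera call takes 0.05 s, during which the arm holds its last target. There are 200 camera calls.

## Working session

There is one attempt and no reset: what is moved stays moved. The work goes in short steps, Python scripts to look and compute and a shell command to move; the robot and the scene stay as the last step left them, time stands still between calls to the robot, and variables do not carry over. Pictures are saved under pics/ and viewed, at most 15 in all, crops included, and the job is handed in when it is done.

```bash
ls; mkdir -p pics; python3 - <<'E'
from workcell import manip
import cv2,numpy as np
np.set_printoptions(precision=4,suppress=True)
for n in("scene","top"):
    c=manip.calibration(n);print(n,{k:v for k,v in c.items() if k!='world_from_camera'});print(np.array(c['world_from_camera']))
    im=manip.camera(n);cv2.imwrite(f'pics/{n}0.png',im)
o=manip.get_obs();print(o)
print(manip.grasp_offset)
E
```

```text
jog.py
pics
workcell.py
scene {'fx': 374.743578637677, 'fy': 374.743578637677, 'cx': 328.0706572571252, 'cy': 199.39501813321894}
[[-0.8937  0.3274 -0.3067  0.2636]
 [-0.4486 -0.6445  0.6192  0.7016]
 [ 0.005   0.691   0.7229  0.9755]
 [ 0.      0.      0.      1.    ]]
top {'fx': 420.3077698017757, 'fy': 420.3077698017757, 'cx': 319.3534276772115, 'cy': 195.56931061688192}
[[-0.0155  0.9928 -0.1189  0.4419]
 [-0.9998 -0.017  -0.0117  0.0032]
 [-0.0136  0.1187  0.9928  1.3986]
 [ 0.      0.      0.      1.    ]]
{'clock': 0.1, 'joint_pos': array([ 1.3064,  0.3328, -0.0647,  1.4608,  0.0216,  1.3499, -0.0885]), 'joint_velocities': array([ 0.0008, -0.0007,  0.0008, -0.0029, -0.0005,  0.0002,  0.0001]), 'tau': array([  0.0018, -62.6747,   0.0494, -39.243 ,   0.0163,   0.007 ,
         0.    ]), 'position': array([ 0.1496, -0.6065,  0.2306]), 'ee_rot': array([ 0.9927,  0.1206, -0.0001, -0.0006]), 'ft_force': array([ 0.5023,  0.0527, -0.1426]), 'torque': array([ 0.0031,  0.0231, -0.0016]), 'grasp_force': 0.0, 'grip_width': 0.9988089215336985}
0.0187
```

View pics/scene0.png

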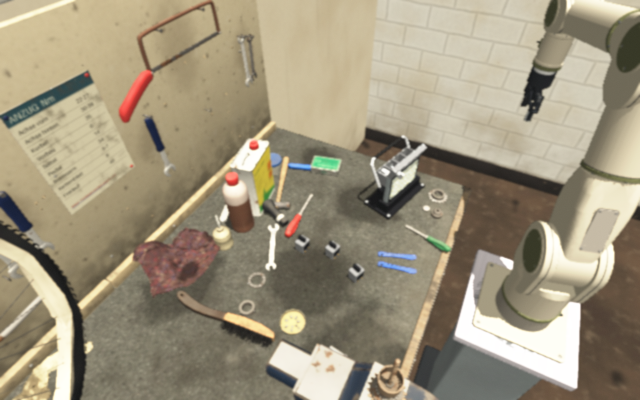

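View pics/top0.png

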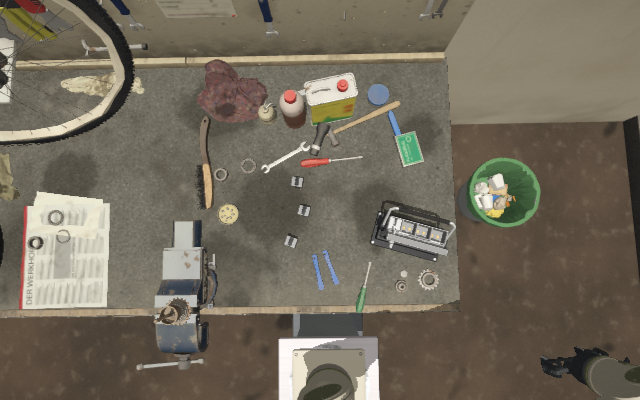

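Three packs at top pixels about (297,182), (304,210) and (291,241). The dock and lamp are near (410,232), and the tray is at (228,214). Next I'll zoom in on the lamp and packs.

```bash
cat > u.py <<'E'
from workcell import manip
import cv2,numpy as np
from scipy.spatial.transform import Rotation as R
np.set_printoptions(precision=4,suppress=True)
def ray(n,px):
    c=manip.calibration(n);W=np.array(c['world_from_camera'])
    d=W[:3,:3]@np.array([(px[0]-c['cx'])/c['fx'],-(px[1]-c['cy'])/c['fy'],-1.])
    return W[:3,3],d
def plane(n,px,z):
    o,d=ray(n,px);return o+d*(z-o[2])/d[2]
def proj(n,p):
    c=manip.calibration(n);W=np.array(c['world_from_camera']);q=W[:3,:3].T@(np.atleast_2d(p)-W[:3,3]).T
    return np.c_[c['cx']-c['fx']*q[0]/q[2],c['cy']+c['fy']*q[1]/q[2]]
def tri(a,b):
    o1,d1=ray("scene",a);o2,d2=ray("top",b)
    s=np.linalg.lstsq(np.c_[d1,-d2],o2-o1,rcond=None)[0]
    p,q=o1+d1*s[0],o2+d2*s[1];return (p+q)/2,np.linalg.norm(p-q)
def tool():
    o=manip.get_obs();return o['position'],R.from_quat(o['ee_rot'])
E
python3 - <<'E'
from u import *
t=cv2.imread('pics/top0.png');s=cv2.imread('pics/scene0.png')
a=cv2.resize(t[160:270,270:470],None,fx=4,fy=4,interpolation=cv2.INTER_CUBIC)
cv2.imwrite('pics/a.png',a)
b=cv2.resize(s[130:290,280:440],(600,600),interpolation=cv2.INTER_CUBIC);cv2.imwrite('pics/b.png',b)
for n,p in(("p0",(297,182)),("p1",(304,210)),("p2",(291,241)),("lamp",(418,232)),):print(n,plane("top",p,.05))
print(plane("top",(228,214),.01),plane("scene",(292,321),.01))
E
```

```text
p0 [0.6491 0.0909 0.05  ]
p1 [0.5575 0.0692 0.05  ]
p2 [0.4589 0.1118 0.05  ]
lamp [ 0.4811 -0.2937  0.05  ]
[0.5518 0.3237 0.01  ] [0.5556 0.3278 0.01  ]
```

View pics/a.png

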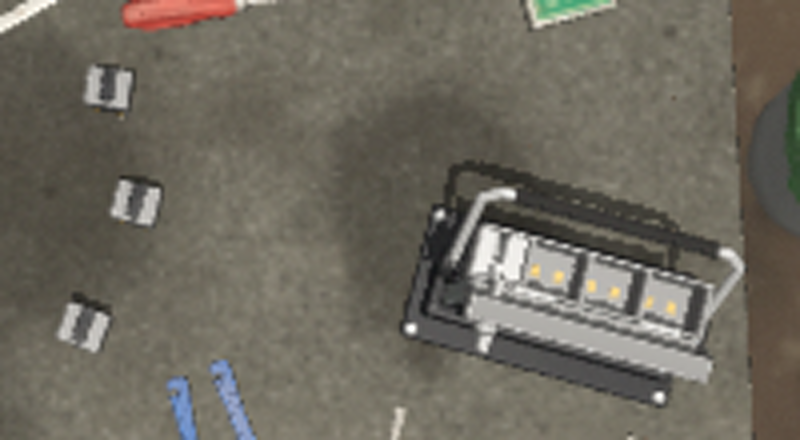

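View pics/b.png

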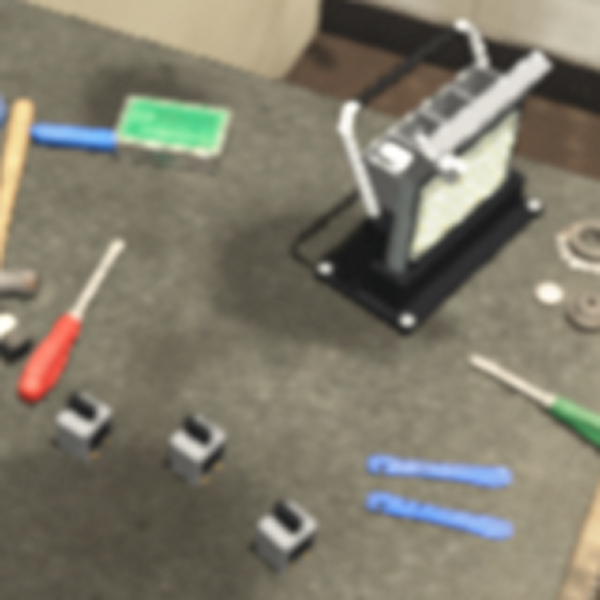

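Packs show clearly, each with its rib between two bright halves. The lamp's bays, with yellow contacts, open upward; its stud end is on the left and the lit face is toward the robot, so its yaw is about -0.25. Next I'll measure these with subpixel masks.

```bash
cat > packs.py <<'E'
from u import *
def blobs(m,amin):
    n,l,st,ce=cv2.connectedComponentsWithStats(m.astype(np.uint8),connectivity=4)
    return [(ce[i],st[i,4]) for i in range(1,n) if st[i,4]>=amin]
def wcent(im,m):  # intensity weighted centroid
    pass
def packs(t,guess,r=9,k=4):
    out=[]
    for g in guess:
        x0,y0=int(g[0])-r-2,int(g[1])-r-2
        c=cv2.resize(t[y0:y0+2*r+5,x0:x0+2*r+5],None,fx=k,fy=k,interpolation=cv2.INTER_CUBIC).max(2).astype(float)
        b=sorted(blobs(c>135,60),key=lambda b:-b[1])[:2]
        pts=[((b_[0]+.5)/k-.5+[x0,y0]) for b_ in b]
        w=[plane("top",p,.04)for p in pts]
        d=w[1]-w[0];yaw=np.arctan2(d[1],d[0])-np.pi/2  # y axis along d
        yaw=(yaw+np.pi/2)%np.pi-np.pi/2
        out.append(((w[0]+w[1])/2,yaw,[b_[1]/k/k for b_ in b],np.linalg.norm(d),(pts[0]+pts[1])/2))
    return out
E
python3 - <<'E'
from packs import *
t=cv2.imread('pics/top0.png');s=cv2.imread('pics/scene0.png')
for o in packs(t,[(297,182),(304,210),(291,241)]):print('pack',*o)
h=cv2.cvtColor(t,cv2.COLOR_BGR2HSV)
H,S,V=h[...,0].astype(int),h[...,1].astype(int),h[...,2].astype(int)
roi=np.zeros(t.shape[:2],bool);roi[210:250,395:450]=1
w=np.clip(S-60,0,None)*(V>130)*roi*((H>8)&(H<30))
n,l,st,ce=cv2.connectedComponentsWithStats((w>0).astype(np.uint8),connectivity=8)
for i in range(1,n):
    m=l==i;yy,xx=np.nonzero(m);ww=w[m];p=((xx*ww).sum()/ww.sum(),(yy*ww).sum()/ww.sum());print('yel',st[i,4],np.array(p),plane("top",p,.112)[:2])
for n_,im,P in(("top",t,[(372,242),(435,259),(380,213)]),("scene",s,[(389,215.5),(367,201.5),(422.7,184.7)])):
  g=im.min(2).astype(float)
  for p in P:
    x,y=map(int,np.round(p));a=g[y-2:y+3,x-2:x+3];a=np.clip(a-np.median(g[y-4:y+5,x-4:x+5])-20,0,None)
    yy,xx=np.mgrid[y-2:y+3,x-2:x+3];q=((xx*a).sum()/a.sum(),(yy*a).sum()/a.sum());print(n_,np.array(q),plane(n_,q,.012)[:2])
E
```

```text
pack [0.6521 0.0934 0.04  ] -0.16678211681572774 [np.float64(33.0625), np.float64(30.8125)] 0.023097223954735464 [296.4348 181.5478]
pack [0.5567 0.0717 0.04  ] -0.22744717892553723 [np.float64(33.875), np.float64(32.75)] 0.02283240710955183 [303.3953 210.5141]
pack [0.4573 0.1153 0.04  ] -0.3633293542081528 [np.float64(36.6875), np.float64(33.5625)] 0.02299566161780407 [290.1632 241.5612]
yel 6 [403.4375 227.1016] [ 0.4949 -0.2364]
yel 5 [409.3223 228.7204] [ 0.4897 -0.2541]
yel 6 [417.4626 231.0421] [ 0.4822 -0.2785]
yel 5 [423.3901 232.478 ] [ 0.4776 -0.2963]
yel 4 [431.8732 235.1408] [ 0.4691 -0.3216]
yel 6 [437.4069 236.4853] [ 0.4648 -0.3382]
top [372.2725 241.6686] [ 0.453  -0.1514]
top [434.3083 258.7717] [ 0.3946 -0.3512]
top [379.4584 213.2004] [ 0.546  -0.1779]
scene [388.2178 214.9695] [ 0.4557 -0.1511]
scene [366.2403 201.0458] [ 0.5482 -0.1778]
scene [422.0745 184.0177] [ 0.397  -0.3521]
```

```bash
cat > plan.py <<'E'
# python3 plan.py "x y z yaw tilt" ... : shifts from the current pose (tool x at yaw, z down; tilt about world horizontal tool x axis)
from u import *
import sys
L0=np.array([.4644,-.2638,.010]);LY=-.285
def lamp(p): return L0+R.from_euler('z',LY).apply(p)
if __name__=="__main__":
    p,r=tool()
    for a in sys.argv[1:]:
        v=list(map(float,a.split()))+[0]
        q=R.from_euler('z',v[3])*R.from_euler('x',np.pi+v[4])
        rv=(r.inv()*q).as_rotvec();d=r.inv().apply(np.array(v[:3])-p)
        print(a,'->',' '.join('%.3f'%i for i in [*rv,*d]),' rows',int(np.ceil(max(np.linalg.norm(d)/.0625,np.linalg.norm(rv)/.188)))+1)
E
python3 - <<'E'
from u import *; from plan import lamp
for a,b in(((302.1,238),(297,182)),((332.8,244.7),(304,210)),((357.3,267.3),(291,241))):print('rib',*tri(a,b))
print('rim',*tri((379.2,170.5),(392.5,217)),lamp([.042,.088,.144]))
for i in(-62,-18,26):print(lamp([.021,i/1e3,.102]))
E
python3 plan.py "0.56 0.07 0.28 2.914" "0.5567 0.0717 0.12 2.914"  "0.5567 0.0717 0.042 2.914"
```

```text
rib [0.6519 0.092  0.0483] 0.005429091368257688
rib [0.5586 0.0697 0.0441] 0.0012350323160878777
rib [0.4588 0.1121 0.0456] 0.00039690647945257837
rim [ 0.5231 -0.1981  0.151 ] 0.0011874464409291881 [ 0.5294 -0.1912  0.154 ]
[ 0.4671 -0.3292  0.112 ]
[ 0.4795 -0.287   0.112 ]
[ 0.4919 -0.2448  0.112 ]
0.56 0.07 0.28 2.914 -> -0.000 -0.002 -2.672 0.560 -0.559 -0.049  rows 16
0.5567 0.0717 0.12 2.914 -> -0.000 -0.002 -2.672 0.558 -0.561 0.111  rows 16
0.5567 0.0717 0.042 2.914 -> -0.000 -0.002 -2.672 0.558 -0.561 0.189  rows 16
```

Rib heights triangulate to 44–48 mm (spec 40–56), and the rim to 151 mm (expected 154). Both fit, so I'll move.

```bash
python3 jog.py '0 0 -0.6 0.1 -0.1 -0.09 0.4; 0 0 -2.672 0.56 -0.559 -0.049 0.4; 0 0 -2.672 0.56 -0.559 -0.049 0.4; 0 0 -2.672 0.56 -0.559 -0.049 0.4; 0 0 -2.672 0.56 -0.559 -0.049 0.4; 0 0 -2.672 0.56 -0.559 -0.049 0.4; 0 0 -2.672 0.56 -0.559 -0.049 0.4; 0 0 -2.672 0.56 -0.559 -0.049 0.4; 0 0 -2.672 0.56 -0.559 -0.049 0.4; 0 0 -2.672 0.56 -0.559 -0.049 0.4; 0 0 -2.672 0.56 -0.559 -0.049 0.4; 0 0 -2.672 0.56 -0.559 -0.049 0.4; 0 0 -2.672 0.56 -0.559 -0.049 0.4; 0 0 -2.672 0.56 -0.559 -0.049 0.4; 0 0 -2.672 0.56 -0.559 -0.049 0.4; 0 0 -2.672 0.56 -0.559 -0.049 0.4; 0 0 -2.672 0.56 -0.559 -0.049 0.4; 0 0 -2.672 0.56 -0.559 -0.049 0.4' 40
python3 plan.py "0.5567 0.0717 0.12 2.914"  "0.5567 0.0717 0.043 2.914"
python3 -c "
from u import *;print(manip.get_obs()['joint_pos'])"
```

```text
clock: 2.35
position: [0.5595, 0.0699, 0.2803]
ee_rot: [0.114, 0.993, -0.0, 0.0]
ft_force: [-0.3, -0.6, -0.9]
grip_width: 0.4
grasp_force: 0.0
0.5567 0.0717 0.12 2.914 -> -0.000 0.000 -0.001 0.003 0.001 0.160  rows 4
0.5567 0.0717 0.043 2.914 -> -0.000 0.000 -0.001 0.003 0.001 0.237  rows 5
[ 0.5321  0.2856 -0.8923  1.5145  0.2232  1.448   0.9744]
```

```bash
python3 jog.py '0 0 0 0.003 0.001 0.06 0.4; 0 0 0 0.003 0.001 0.12 0.4; 0 0 0 0.003 0.001 0.18 0.4; 0 0 0 0.003 0.001 0.22 0.4; 0 0 0 0.003 0.001 0.237 0.4; 0 0 0 0.003 0.001 0.237 0.4;0 0 0 0.003 0.001 0.237 0;0 0 0 0.003 0.001 0.237 0;0 0 0 0.003 0.001 0.237 0;0 0 0 0.003 0.001 0.237 0'
python3 plan.py "0.5567 0.0717 0.28 2.914" "0.4795 -0.287 0.28 2.857" "0.4795 -0.287 0.205 2.857" "0.4795 -0.287 0.156 2.857"
```

```text
clock: 3.6
position: [0.5582, 0.0719, 0.0452]
ee_rot: [0.114, 0.994, 0.0, 0.002]
ft_force: [-0.4, 0.1, 7.5]
grip_width: 0.101
grasp_force: 41.1
0.5567 0.0717 0.28 2.914 -> 0.001 0.003 -0.000 0.001 -0.000 -0.235  rows 5
0.4795 -0.287 0.28 2.857 -> 0.001 0.003 0.057 -0.005 -0.367 -0.235  rows 8
0.4795 -0.287 0.205 2.857 -> 0.001 0.003 0.057 -0.005 -0.367 -0.160  rows 8
0.4795 -0.287 0.156 2.857 -> 0.001 0.003 0.057 -0.005 -0.367 -0.111  rows 8
```

```bash
python3 jog.py '0 0 0 0 0 -0.06 0; 0 0 0 0 0 -0.12 0; 0 0 0 0 0 -0.18 0; 0 0 0 0 0 -0.237 0; 0 0 0.057 -0.006 -0.367 -0.237 0; 0 0 0.057 -0.006 -0.367 -0.237 0; 0 0 0.057 -0.006 -0.367 -0.237 0; 0 0 0.057 -0.006 -0.367 -0.237 0; 0 0 0.057 -0.006 -0.367 -0.237 0; 0 0 0.057 -0.006 -0.367 -0.237 0; 0 0 0.057 -0.006 -0.367 -0.237 0;0 0 0.057 -0.006 -0.367 -0.17 0;0 0 0.057 -0.006 -0.367 -0.16 0;0 0 0.057 -0.006 -0.367 -0.16 0'
python3 - <<'E'
from u import *
s=manip.camera("scene");cv2.imwrite('pics/s1.png',s);t=manip.camera("top");cv2.imwrite('pics/t1.png',t)
a=cv2.resize(s[130:230,350:450],(600,600),interpolation=cv2.INTER_CUBIC)
b=cv2.resize(t[180:270,360:460],(600,540),interpolation=cv2.INTER_CUBIC)
cv2.imwrite('pics/c1.png',np.vstack([cv2.resize(a,(400,400)),])if 0 else np.hstack([cv2.resize(a,(400,400)),cv2.resize(b,(400,400))]))
E
python3 plan.py "0.481 -0.287 0.205 2.857" "0.481 -0.287 0.157 2.857"
```

```text
clock: 5.35
position: [0.4799, -0.2866, 0.2039]
ee_rot: [0.141, 0.99, 0.0, -0.0]
ft_force: [0.5, -0.8, -1.0]
grip_width: 0.104
grasp_force: 40.0
0.481 -0.287 0.205 2.857 -> -0.001 0.003 0.000 -0.000 0.000 0.001  rows 2
0.481 -0.287 0.157 2.857 -> -0.001 0.003 0.000 0.000 0.000 0.049  rows 2
```

View pics/c1.png

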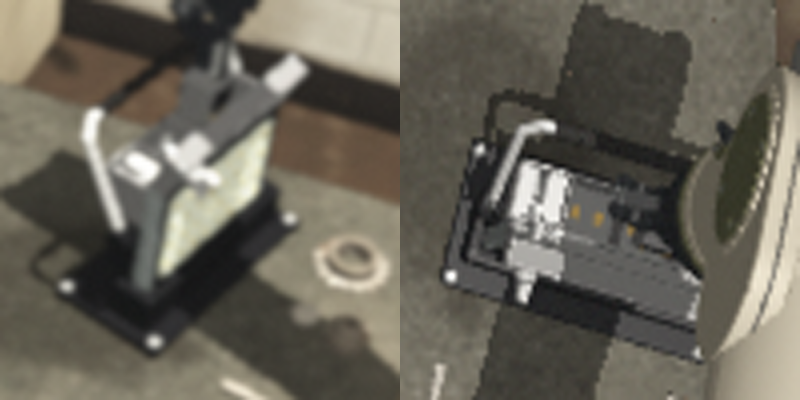

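```bash
python3 jog.py '0 0 0 0 0 0.008 0;0 0 0 0 0 0.014 0; 0 0 0 0 0 0.02 0;0 0 0 0 0 0.02 0'
```

```text
clock: 5.95
position: [0.4795, -0.2871, 0.1828]
ee_rot: [0.142, 0.99, 0.0, -0.0]
ft_force: [-0.2, -0.3, -0.7]
grip_width: 0.099
grasp_force: 40.0
```

```bash
python3 jog.py '0 0 0 0 0 0.01 0;0 0 0 0 0 0.02 0; 0 0 0 0 0 0.025 0;0 0 0 0 0 0.025 0;0 0 0 0 0 0.025 0.3;0 0 0 0 0 0.025 0.3;0 0 0 0 0 0.025 0.3;0 0 0 0 0 -0.03 0.3;0 0 0 0 0 -0.08 0.3;0 0 0 0 0 -0.11 0.3;0 0 0 0 0 -0.11 0.3'
python3 - <<'E'
from packs import *
t=manip.camera("top");cv2.imwrite('pics/t2.png',t)
for o in packs(t,[(297,182),(291,241)]):print('pack',*o)
E
```

```text
clock: 7.32
position: [0.4808, -0.2875, 0.2959]
ee_rot: [0.142, 0.99, -0.001, 0.002]
ft_force: [0.6, -0.2, -0.5]
grip_width: 0.301
grasp_force: 0.0
pack [0.6522 0.0934 0.04  ] -0.162974666351563 [np.float64(31.4375), np.float64(29.1875)] 0.023127589872421746 [296.4264 181.5369]
pack [0.4573 0.1154 0.04  ] -0.3605791209347018 [np.float64(35.5), np.float64(31.875)] 0.022977296153385427 [290.1564 241.5645]
```

```bash
python3 plan.py "0.4573 0.1153 0.28 2.78" "0.4573 0.1153 0.044 2.78"
```

```text
0.4573 0.1153 0.28 2.78 -> -0.001 0.002 0.077 0.135 0.380 0.014  rows 8
0.4573 0.1153 0.044 2.78 -> -0.001 0.002 0.077 0.135 0.380 0.250  rows 9
```

```bash
python3 jog.py '0 0 0.077 0.135 0.38 0.014 0.3;0 0 0.077 0.135 0.38 0.014 0.3;0 0 0.077 0.135 0.38 0.014 0.3;0 0 0.077 0.135 0.38 0.014 0.3;0 0 0.077 0.135 0.38 0.014 0.3;0 0 0.077 0.135 0.38 0.014 0.3;0 0 0.077 0.135 0.38 0.014 0.3;0 0 0.077 0.135 0.38 0.014 0.3;0 0 0.077 0.135 0.38 0.1 0.3;0 0 0.077 0.135 0.38 0.16 0.3;0 0 0.077 0.135 0.38 0.22 0.3;0 0 0.077 0.135 0.38 0.24 0.3;0 0 0.077 0.135 0.38 0.25 0.3;0 0 0.077 0.135 0.38 0.25 0.3;0 0 0.077 0.135 0.38 0.25 0;0 0 0.077 0.135 0.38 0.25 0;0 0 0.077 0.135 0.38 0.25 0;0 0 0.077 0.135 0.38 0.25 0'
python3 plan.py "0.4573 0.1153 0.28 2.78" "0.4919 -0.2448 0.28 2.857" "0.4919 -0.2448 0.205 2.857" "0.4919 -0.2448 0.182 2.857"
```

```text
clock: 9.62
position: [0.4583, 0.1155, 0.0448]
ee_rot: [0.18, 0.984, 0.0, 0.001]
ft_force: [-0.8, -0.7, 9.0]
grip_width: 0.099
grasp_force: 42.2
0.4573 0.1153 0.28 2.78 -> 0.001 0.003 -0.000 0.000 -0.000 -0.235  rows 5
0.4919 -0.2448 0.28 2.857 -> 0.001 0.003 -0.077 -0.160 -0.325 -0.235  rows 8
0.4919 -0.2448 0.205 2.857 -> 0.001 0.003 -0.077 -0.159 -0.325 -0.160  rows 8
0.4919 -0.2448 0.182 2.857 -> 0.001 0.003 -0.077 -0.159 -0.325 -0.137  rows 8
```

```bash
python3 jog.py '0 0 0 0 0 -0.06 0; 0 0 0 0 0 -0.12 0; 0 0 0 0 0 -0.18 0; 0 0 0 0 0 -0.235 0; 0 0 -0.077 -0.16 -0.325 -0.235 0; 0 0 -0.077 -0.16 -0.325 -0.235 0;0 0 -0.077 -0.16 -0.325 -0.235 0;0 0 -0.077 -0.16 -0.325 -0.235 0;0 0 -0.077 -0.16 -0.325 -0.235 0;0 0 -0.077 -0.16 -0.325 -0.235 0;0 0 -0.077 -0.16 -0.325 -0.235 0;0 0 -0.077 -0.16 -0.325 -0.235 0;0 0 -0.077 -0.16 -0.325 -0.175 0;0 0 -0.077 -0.16 -0.325 -0.16 0;0 0 -0.077 -0.16 -0.325 -0.15 0;0 0 -0.077 -0.16 -0.325 -0.138 0;0 0 -0.077 -0.16 -0.325 -0.138 0'
python3 plan.py "0.4919 -0.2448 0.158 2.857"
```

```text
clock: 11.75
position: [0.4984, -0.2459, 0.1891]
ee_rot: [0.141, 0.99, -0.002, 0.008]
ft_force: [10.2, -0.9, 27.4]
grip_width: 0.103
grasp_force: 72.7
0.4919 -0.2448 0.158 2.857 -> -0.002 0.017 0.001 0.007 -0.001 0.031  rows 2
```

```bash
python3 jog.py '0 0 0 0 0 -0.01 0; 0 0 0 0 0 -0.03 0; 0 0 0 0 0 -0.06 0;0 0 0 0 0 -0.06 0'
python3 - <<'E'
from u import *
s=manip.camera("scene");cv2.imwrite('pics/s3.png',s);t=manip.camera("top");cv2.imwrite('pics/t3.png',t)
a=s[120:220,350:450];b=t[180:280,355:455]
cv2.imwrite('pics/c3.png',np.hstack([cv2.resize(i,(400,400),interpolation=cv2.INTER_CUBIC) for i in(a,b)]))
print(tool()[0],manip.get_obs()['ft_force'])
E
```

```text
clock: 12.25
position: [0.4928, -0.2451, 0.2445]
ee_rot: [0.142, 0.99, -0.001, 0.002]
ft_force: [-0.4, 0.0, -0.6]
grip_width: 0.102
grasp_force: 64.3
[ 0.4916 -0.245   0.2417] [-0.3263  0.0376 -0.3111]
```

View pics/c3.png

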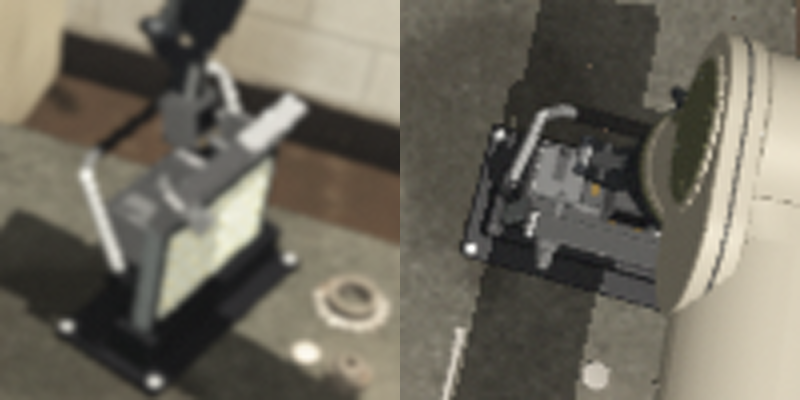

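```bash
python3 - <<'E'
from u import *
p,r=tool()
s=cv2.imread('pics/s3.png');t=cv2.imread('pics/t3.png')
def draw(n,im,x0,y0,w,k):
    c=cv2.resize(im[y0:y0+w,x0:x0+w],None,fx=k,fy=k,interpolation=cv2.INTER_CUBIC)
    C=np.array([[sx*16,sy*18,z] for z in(0,40) for sx,sy in((-1,-1),(1,-1),(1,1),(-1,1))])/1e3
    P=proj(n,np.array([p[0],p[1],p[2]-.045])+R.from_euler('z',-.285).apply(C)-[.001,0,0])
    for q in P: cv2.circle(c,tuple(np.int32((q-[x0,y0]+.5)*k)),2,(0,0,255),-1)
    return c
a=draw("scene",s,375,125,50,8);b=draw("top",t,380,200,50,8)
cv2.imwrite('pics/c4.png',np.hstack([a,b]))
E
```

```text
(no output)
```

View pics/c4.png

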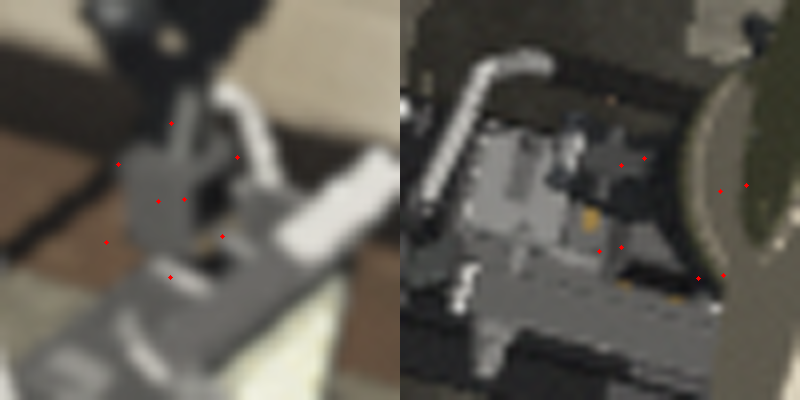

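The held pack has tilted in the grip: its front-bottom edge caught the bay's front wall. I'll set it back on the bench to flatten it, then regrip.

```bash
python3 plan.py "0.4916 -0.245 0.285 2.857" "0.557 0.075 0.285 2.857" "0.557 0.075 0.06 2.857"
```

```text
0.4916 -0.245 0.285 2.857 -> -0.000 0.000 0.000 -0.000 -0.000 -0.043  rows 2
0.557 0.075 0.285 2.857 -> -0.000 0.000 0.000 0.027 0.325 -0.043  rows 7
0.557 0.075 0.06 2.857 -> -0.000 0.000 0.000 0.027 0.326 0.182  rows 7
```

```bash
python3 jog.py '0 0 0 0 0 -0.043 0;0 0 0 0.027 0.325 -0.043 0;0 0 0 0.027 0.325 -0.043 0;0 0 0 0.027 0.325 -0.043 0;0 0 0 0.027 0.325 -0.043 0;0 0 0 0.027 0.325 -0.043 0;0 0 0 0.027 0.325 -0.043 0;0 0 0 0.027 0.325 -0.043 0;0 0 0 0.027 0.325 0.08 0;0 0 0 0.027 0.325 0.08 0;0 0 0 0.027 0.325 0.15 0;0 0 0 0.027 0.325 0.175 0;0 0 0 0.027 0.325 0.188 0;0 0 0 0.027 0.325 0.188 0'
python3 -c "
from u import *
s=manip.camera('scene');t=manip.camera('top')
cv2.imwrite('pics/c5.png',np.hstack([cv2.resize(i,(400,400),interpolation=cv2.INTER_CUBIC) for i in(s[205:275,290:360],t[165:265,260:360])]))"
```

```text
clock: 14.1
position: [0.5571, 0.0731, 0.0534]
ee_rot: [0.143, 0.99, -0.0, -0.0]
ft_force: [-0.3, 1.2, -0.4]
grip_width: 0.106
grasp_force: 64.3
```

View pics/c5.png

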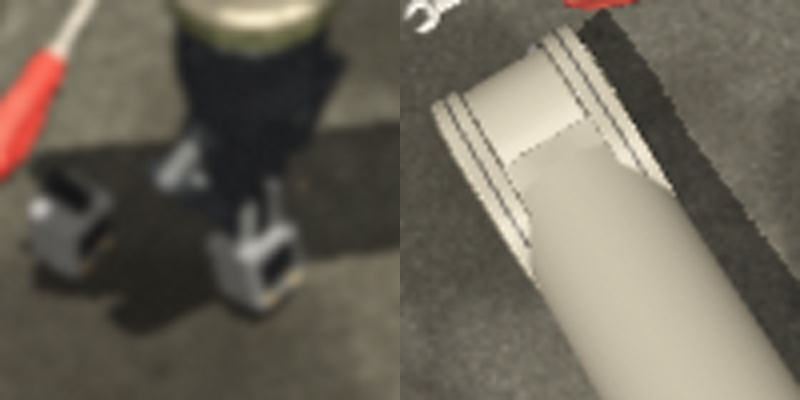

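The pack is hanging just above the bench with a modest tilt. I'll release it, retreat and remeasure.

```bash
python3 jog.py '0 0 0 0 0 0.004 0;0 0 0 0 0 0.004 0.15;0 0 0 0 0 0.004 0.3;0 0 0 0 0 0 0.35;0 0 0 0 0 0 0.35;0 0 0 0 0 -0.06 0.35;0 0 0 0 0 -0.12 0.35;0 0 0 0 0 -0.18 0.35;0 0 0 0.06 -0.15 -0.22 0.35;0 0 0 0.06 -0.2 -0.22 0.35;0 0 0 0.06 -0.2 -0.22 0.35;0 0 0 0.06 -0.2 -0.22 0.35'
python3 - <<'E'
from packs import *
t=manip.camera("top");s=manip.camera("scene");cv2.imwrite('pics/t6.png',t)
for o in packs(t,[(297,182),(303,210)]):print('pack',*o)
cv2.imwrite('pics/c6.png',np.hstack([cv2.resize(i,(400,400),interpolation=cv2.INTER_CUBIC) for i in(s[205:275,290:360],t[165:265,260:360])]))
E
```

```text
clock: 15.7
position: [0.4416, -0.1041, 0.274]
ee_rot: [0.144, 0.99, -0.001, 0.0]
ft_force: [1.1, 0.2, 0.3]
grip_width: 0.35
grasp_force: 0.0
pack [0.6522 0.0934 0.04  ] -0.16468489448255275 [np.float64(31.6875), np.float64(29.4375)] 0.023093186483143964 [296.4282 181.5343]
pack [0.5421 0.078  0.04  ] -0.27856666053757473 [np.float64(36.1875), np.float64(30.875)] 0.02226449533163502 [301.4838 215.0378]
```

View pics/c6.png

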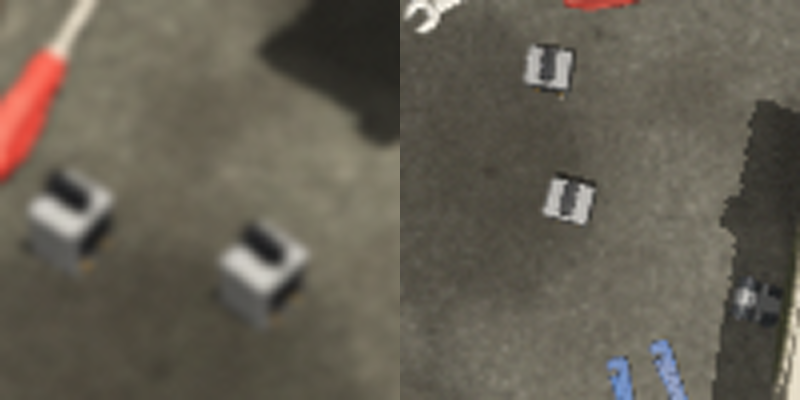

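Both remaining packs stand upright, at top pixels (296.4,181.5) and (301.5,215.0). I'll regrip the nearer one.

```bash
python3 plan.py "0.5421 0.078 0.14 2.863" "0.5421 0.078 0.046 2.863"
```

```text
0.5421 0.078 0.14 2.863 -> -0.002 0.001 -0.012 -0.044 0.203 0.134  rows 5
0.5421 0.078 0.046 2.863 -> -0.002 0.001 -0.012 -0.044 0.203 0.228  rows 6
```

```bash
python3 jog.py '0 0 -0.012 -0.044 0.203 0.03 0.35;0 0 -0.012 -0.044 0.203 0.06 0.35;0 0 -0.012 -0.044 0.203 0.1 0.35;0 0 -0.012 -0.044 0.203 0.134 0.35;0 0 -0.012 -0.044 0.203 0.17 0.35;0 0 -0.012 -0.044 0.203 0.2 0.35;0 0 -0.012 -0.044 0.203 0.22 0.35;0 0 -0.012 -0.044 0.203 0.228 0.35;0 0 -0.012 -0.044 0.203 0.228 0.35;0 0 -0.012 -0.044 0.203 0.228 0.35'
jq=1; python3 -c "
from u import *;print(tool()[0])"
python3 jog.py '0 0 0 0 0 0 0;0 0 0 0 0 0 0;0 0 0 0 0 0 0;0 0 0 0 0 0 0'
python3 plan.py "0.5421 0.078 0.285 2.857" "0.4927 -0.2450 0.285 2.857"
```

```text
clock: 17.05
position: [0.5433, 0.0817, 0.0465]
ee_rot: [0.136, 0.991, 0.0, 0.001]
ft_force: [0.7, 0.2, -1.2]
grip_width: 0.346
grasp_force: 0.0
[0.5433 0.0817 0.0465]
clock: 17.55
position: [0.5429, 0.0815, 0.0457]
ee_rot: [0.136, 0.991, -0.0, 0.0]
ft_force: [-1.1, -2.2, 6.0]
grip_width: 0.104
grasp_force: 44.3
0.5421 0.078 0.285 2.857 -> -0.000 0.001 0.012 -0.000 -0.004 -0.239  rows 5
0.4927 -0.2450 0.285 2.857 -> -0.000 0.001 0.012 -0.040 -0.328 -0.239  rows 8
```

```bash
python3 jog.py '0 0 0.012 0 0 -0.06 0; 0 0 0.012 0 0 -0.12 0; 0 0 0.012 0 0 -0.18 0; 0 0 0.012 0 0 -0.239 0; 0 0 0.012 -0.04 -0.328 -0.239 0; 0 0 0.012 -0.04 -0.328 -0.239 0;0 0 0.012 -0.04 -0.328 -0.239 0;0 0 0.012 -0.04 -0.328 -0.239 0;0 0 0.012 -0.04 -0.328 -0.239 0;0 0 0.012 -0.04 -0.328 -0.239 0;0 0 0.012 -0.04 -0.328 -0.239 0;0 0 0.012 -0.04 -0.328 -0.19 0;0 0 0.012 -0.04 -0.328 -0.162 0;0 0 0.012 -0.04 -0.328 -0.162 0;0 0 0.012 -0.04 -0.328 -0.162 0;0 0 0.012 -0.04 -0.328 -0.162 0'
python3 plan.py "0.4927 -0.2450 0.185 2.857"
```

```text
clock: 19.55
position: [0.4936, -0.2447, 0.2089]
ee_rot: [0.142, 0.99, -0.0, 0.001]
ft_force: [-0.1, -0.2, -0.4]
grip_width: 0.102
grasp_force: 43.4
0.4927 -0.2450 0.185 2.857 -> -0.001 0.002 0.000 0.001 -0.001 0.024  rows 2
```

```bash
python3 jog.py '0 0 0 0 0 0.004 0;0 0 0 0 0 0.008 0; 0 0 0 0 0 0.012 0;0 0 0 0 0 0.016 0;0 0 0 0 0 0.016 0'
```

```text
clock: 20.18
position: [0.4924, -0.2448, 0.1908]
ee_rot: [0.142, 0.99, 0.0, -0.0]
ft_force: [-0.3, 0.9, -1.4]
grip_width: 0.104
grasp_force: 43.4
```

```bash
python3 jog.py '0 0 0 0 0 0.006 0;0 0 0 0 0 0.012 0; 0 0 0 0 0 0.018 0;0 0 0 0 0 0.018 0'
```

```text
clock: 20.68
position: [0.4923, -0.2448, 0.1726]
ee_rot: [0.142, 0.99, 0.0, -0.0]
ft_force: [0.6, 1.3, -1.7]
grip_width: 0.099
grasp_force: 43.3
```

```bash
python3 jog.py '0 0 0 0 0 0.008 0;0 0 0 0 0 0.015 0;0 0 0 0 0 0.015 0;0 0 0 0 0 0.015 0.3;0 0 0 0 0 0.015 0.3;0 0 0 0 0 0.015 0.3;0 0 0 0 0 -0.03 0.3;0 0 0 0 0 -0.08 0.3;0 0 0 0 0 -0.12 0.3;0 0 0 0 0 -0.12 0.3;0 0 0 0 0 -0.12 0.3'
python3 - <<'E'
from packs import *
t=manip.camera("top")
for o in packs(t,[(297,182)]):print('pack',*o)
E
python3 plan.py "0.6522 0.0934 0.285 2.976" "0.6522 0.0934 0.046 2.976"
```

```text
clock: 22.05
position: [0.4924, -0.245, 0.2926]
ee_rot: [0.142, 0.99, -0.0, -0.0]
ft_force: [-0.5, 0.6, -0.6]
grip_width: 0.3
grasp_force: 0.0
pack [0.6522 0.0934 0.04  ] -0.16388227982089298 [np.float64(31.4375), np.float64(29.375)] 0.0231340249226207 [296.4254 181.5376]
0.6522 0.0934 0.285 2.976 -> 0.000 -0.001 -0.119 -0.059 0.370 0.007  rows 7
0.6522 0.0934 0.046 2.976 -> 0.000 -0.001 -0.119 -0.059 0.370 0.246  rows 9
```

Two packs are in. I'm going for the third.

```bash
python3 jog.py '0 0 -0.119 -0.059 0.37 0.007 0.3;0 0 -0.119 -0.059 0.37 0.007 0.3;0 0 -0.119 -0.059 0.37 0.007 0.3;0 0 -0.119 -0.059 0.37 0.007 0.3;0 0 -0.119 -0.059 0.37 0.007 0.3;0 0 -0.119 -0.059 0.37 0.007 0.3;0 0 -0.119 -0.059 0.37 0.007 0.3;0 0 -0.119 -0.059 0.37 0.007 0.3;0 0 -0.119 -0.059 0.37 0.09 0.3;0 0 -0.119 -0.059 0.37 0.15 0.3;0 0 -0.119 -0.059 0.37 0.2 0.3;0 0 -0.119 -0.059 0.37 0.235 0.3;0 0 -0.119 -0.059 0.37 0.246 0.3;0 0 -0.119 -0.059 0.37 0.246 0.3;0 0 -0.119 -0.059 0.37 0.246 0;0 0 -0.119 -0.059 0.37 0.246 0;0 0 -0.119 -0.059 0.37 0.246 0;0 0 -0.119 -0.059 0.37 0.246 0'
python3 plan.py "0.6522 0.0934 0.285 2.976" "0.4684 -0.3293 0.285 2.857"
```

```text
clock: 24.35
position: [0.6546, 0.0937, 0.0497]
ee_rot: [0.083, 0.997, 0.0, 0.002]
ft_force: [-1.0, -1.6, 7.8]
grip_width: 0.098
grasp_force: 41.9
0.6522 0.0934 0.285 2.976 -> 0.000 0.003 -0.000 0.002 -0.001 -0.235  rows 5
0.4684 -0.3293 0.285 2.857 -> 0.001 0.003 0.118 0.113 -0.448 -0.236  rows 10
```

```bash
python3 jog.py '0 0 0 0 0 -0.06 0; 0 0 0 0 0 -0.12 0; 0 0 0 0 0 -0.18 0; 0 0 0 0 0 -0.236 0; 0 0 0.118 0.113 -0.448 -0.236 0; 0 0 0.118 0.113 -0.448 -0.236 0;0 0 0.118 0.113 -0.448 -0.236 0;0 0 0.118 0.113 -0.448 -0.236 0;0 0 0.118 0.113 -0.448 -0.236 0;0 0 0.118 0.113 -0.448 -0.236 0;0 0 0.118 0.113 -0.448 -0.236 0;0 0 0.118 0.113 -0.448 -0.236 0;0 0 0.118 0.113 -0.448 -0.236 0;0 0 0.118 0.113 -0.448 -0.18 0;0 0 0.118 0.113 -0.448 -0.158 0;0 0 0.118 0.113 -0.448 -0.158 0;0 0 0.118 0.113 -0.448 -0.158 0;0 0 0.118 0.113 -0.448 -0.158 0'
python3 plan.py "0.4692 -0.3297 0.195 2.857"
```

```text
clock: 26.6
position: [0.4685, -0.3295, 0.2065]
ee_rot: [0.141, 0.99, -0.0, 0.001]
ft_force: [-1.0, 0.7, -0.7]
grip_width: 0.099
grasp_force: 41.9
0.4692 -0.3297 0.195 2.857 -> -0.001 0.002 0.001 -0.001 0.000 0.011  rows 2
```

```bash
python3 jog.py '0 0 0 -0.0005 0 0 0;0 0 0 -0.0005 0 0.004 0;0 0 0 -0.0005 0 0.008 0; 0 0 0 -0.0005 0 0.012 0;0 0 0 -0.0005 0 0.016 0;0 0 0 -0.0005 0 0.016 0'
```

```text
clock: 27.35
position: [0.4681, -0.3297, 0.1889]
ee_rot: [0.141, 0.99, 0.0, -0.0]
ft_force: [1.1, 0.1, -0.8]
grip_width: 0.095
grasp_force: 41.8
```

```bash
python3 jog.py '0 0 0 0 0 0.008 0;0 0 0 0 0 0.016 0;0 0 0 0 0 0.022 0;0 0 0 0 0 0.026 0;0 0 0 0 0 0.028 0;0 0 0 0 0 0.028 0'
```

```text
clock: 28.1
position: [0.4684, -0.3298, 0.1614]
ee_rot: [0.141, 0.99, -0.0, 0.0]
ft_force: [-1.1, 0.5, -1.4]
grip_width: 0.098
grasp_force: 41.9
```

```bash
python3 jog.py '0 0 0 0 0 0 0.3;0 0 0 0 0 0 0.3;0 0 0 0 0 0 0.3;0 0 0 0 0 -0.04 0.3;0 0 0 0 0 -0.09 0.3;0 0 0 0 0 -0.12 0.3;0 0 0 0 0 -0.12 0.3;0 0 0 0 0 -0.12 0.3'
python3 -c "
from plan import *
print(lamp([-.065,-.01,.215]))"
python3 plan.py "$(python3 -c "
from plan import *
print(*lamp([-.065,-.01,.26]),2.857)")"
```

```text
clock: 29.1
position: [0.468, -0.3298, 0.2806]
ee_rot: [0.141, 0.99, 0.0, -0.0]
ft_force: [-0.5, -0.9, -0.5]
grip_width: 0.302
grasp_force: 0.0
[ 0.3992 -0.2551  0.225 ]
0.39921041806431595 -0.2551213821923799 0.26999999999999996 2.857 -> 0.000 -0.001 0.001 0.087 0.052 0.011  rows 3
```

```bash
python3 jog.py '0 0 0 0.087 0.052 0.011 0;0 0 0 0.087 0.052 0.011 0;0 0 0 0.087 0.052 0.011 0;0 0 0 0.087 0.052 0.05 0;0 0 0 0.087 0.052 0.092 0;0 0 0 0.087 0.052 0.102 0;0 0 0 0.087 0.052 0.102 0' 
python3 - <<'E'
from plan import *
t=manip.camera("top");s=manip.camera("scene");p,_=tool();print(p,(R.from_euler('z',-LY).apply(p-L0)))
cv2.imwrite('pics/c7.png',np.hstack([cv2.resize(i,(400,400),interpolation=cv2.INTER_CUBIC) for i in(s[120:220,350:450],t[180:280,355:455])]))
E
```

```text
clock: 29.98
position: [0.3996, -0.2556, 0.1794]
ee_rot: [0.141, 0.99, 0.001, -0.0]
ft_force: [0.7, 0.1, 0.5]
grip_width: -0.0
grasp_force: 0.0
[ 0.4002 -0.2559  0.1806] [-0.0638 -0.0105  0.1706]
```

View pics/c7.png

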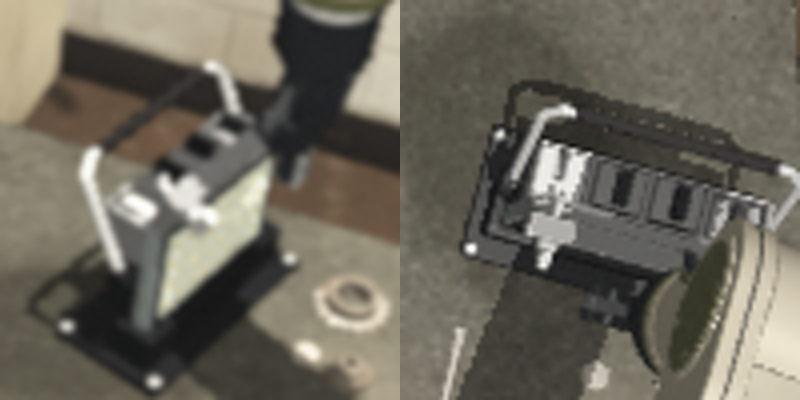

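All three packs are seated with their ribs visible in the bays, and the fingers are in front of the open lid. I'll swing the lid shut.

```bash
python3 jog.py '0 0 0 -0.018 0 0 0;0 0 0 -0.034 0 -0.002 0;0 0 0 -0.049 0 -0.008 0;0 0 0 -0.06 0 -0.01 0;0 0 0 -0.07 0 -0.01 0;0 0 0 -0.07 0 -0.01 0'
python3 jog.py '0 0 0 -0.005 0 0.002 0;0 0 0 -0.01 0 0.005 0;0 0 0 -0.016 0 0.01 0;0 0 0 -0.016 0 0.013 0;0 0 0 -0.016 0 0.016 0;0 0 0 -0.016 0 0.016 0'
```

```text
clock: 30.82
position: [0.4673, -0.2751, 0.1894]
ee_rot: [0.141, 0.99, 0.0, 0.0]
ft_force: [-0.2, 0.8, 0.2]
grip_width: -0.005
grasp_force: 0.0
clock: 31.58
position: [0.4825, -0.2798, 0.1739]
ee_rot: [0.141, 0.99, -0.0, 0.001]
ft_force: [2.3, 0.4, 5.4]
grip_width: 0.001
grasp_force: 2.6
```

```bash
python3 jog.py '0 0 0 0 0 -0.03 0;0 0 0 0 0 -0.06 0.3;0 0 0 0 0 -0.06 0.3;0 0 0 0 0 -0.06 0.3'
python3 plan.py "$(python3 -c "
from plan import *
print(*lamp([.028,.069,.225]),2.857)")" "$(python3 -c "
from plan import *
print(*lamp([.028,.069,.175]),2.857)")"
python3 - <<'E'
from u import *
t=manip.camera("top");s=manip.camera("scene");cv2.imwrite('pics/s8.png',s);cv2.imwrite('pics/t8.png',t)
cv2.imwrite('pics/c8.png',np.hstack([cv2.resize(i,(400,400),interpolation=cv2.INTER_CUBIC) for i in(s[120:220,350:450],t[180:280,355:455])]))
E
```

```text
clock: 32.08
position: [0.4814, -0.2796, 0.2325]
ee_rot: [0.142, 0.99, -0.0, -0.001]
ft_force: [0.2, -0.2, -0.3]
grip_width: 0.301
grasp_force: 0.0
0.5106703904137825 -0.20545575460290755 0.235 2.857 -> -0.000 -0.001 0.001 -0.007 0.079 -0.003  rows 3
0.5106703904137825 -0.20545575460290755 0.18499999999999997 2.857 -> -0.000 -0.001 0.001 -0.007 0.079 0.047  rows 3
```

View pics/c8.png

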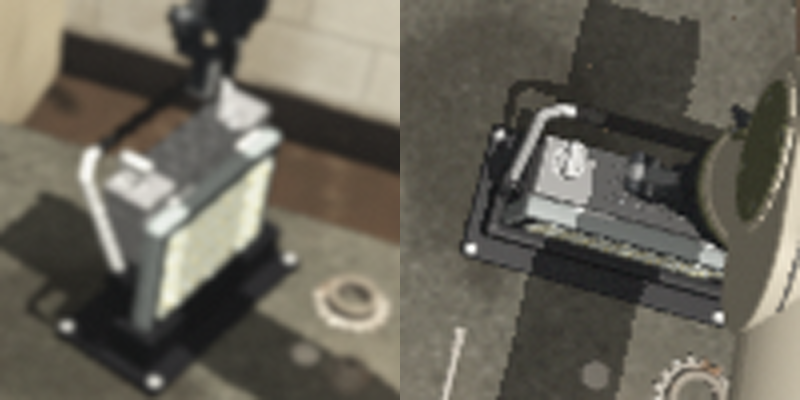

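The lid is shut. The stud's wing shows at scene (384,160) and top (397.5,220), so I'll check it by triangulation and approach.

```bash
python3 -c "
from plan import *
print(tri((383.8,160),(397.5,220)),lamp([.028,.069,.184]))"
python3 jog.py '0 0 0 -0.007 0.05 -0.003 0.3;0 0 0 -0.007 0.079 -0.003 0.3;0 0 0 -0.007 0.079 -0.003 0.3;0 0 0 -0.007 0.079 0.02 0.3;0 0 0 -0.007 0.079 0.035 0.3;0 0 0 -0.007 0.079 0.047 0.3;0 0 0 -0.007 0.079 0.047 0.3;0 0 0 -0.007 0.079 0.047 0.3' 60

```

```text
(array([ 0.513 , -0.2046,  0.1948]), np.float64(0.0020321291826384627)) [ 0.5107 -0.2055  0.194 ]
clock: 33.17
position: [0.511, -0.2058, 0.1868]
ee_rot: [0.141, 0.99, -0.0, 0.0]
ft_force: [0.3, -0.3, -0.3]
grip_width: 0.299
grasp_force: 0.0
```

```bash
python3 jog.py '0 0 0 0 0 0.001 0;0 0 0 0 0 0.001 0;0 0 0 0 0 0.001 0;0 0 0 0 0 0.001 0;0 0 0 0 0 0.004 0;0 0 0 0 0 0.008 0;0 0 0 0 0 0.009 0;0 0 0 0 0 0.009 0;0 0 0 0 0 0.009 0'
```

```text
clock: 34.3
position: [0.5114, -0.2053, 0.1783]
ee_rot: [0.141, 0.99, -0.0, 0.001]
ft_force: [-1.1, 3.3, 11.4]
grip_width: 0.065
grasp_force: 63.0
```

```bash
python3 jog.py '0 0 0.18 0 0 0 0;0 0 0.36 0 0 0 0;0 0 0.54 0 0 0 0;0 0 0.72 0 0 0 0;0 0 0.9 0 0 0 0;0 0 1.08 0 0 0 0;0 0 1.26 0 0 0 0;0 0 1.42 0 0 0 0;0 0 1.51 0 0 0 0;0 0 1.51 0 0 0 0;0 0 1.51 0 0 0 0'
```

```text
clock: 35.67
position: [0.5133, -0.2031, 0.179]
ee_rot: [0.78, 0.625, 0.002, 0.001]
ft_force: [4.6, 10.2, 10.9]
grip_width: 0.071
grasp_force: 62.9
```

```bash
python3 jog.py '0 0 1.5 0 0 0 0.2;0 0 0 0 0 0 0.2' >/dev/null 2>&1 && echo oops; python3 -c "
from u import *;print(tool()[0],manip.get_obs()['grip_width'],manip.get_obs()['ee_rot'] if 1 else 0)"
```

```text
oops
[ 0.5103 -0.2062  0.1769] 0.20404888750504233 [ 0.783   0.622  -0.0007  0.0001]
```

I slipped there: the first row carried a stray extra turn. The tool came back and the fingers are open, so I'll lift off and check the stud.

```bash
python3 jog.py '0 0 0 0 0 -0.02 0.2;0 0 0 0 0 -0.05 0.2;0 0 0 0 0 -0.08 0.2;0 0 0 -0.05 0.05 -0.1 0.2;0 0 0 -0.1 0.1 -0.1 0.2;0 0 0 -0.1 0.1 -0.1 0.2;0 0 0 -0.1 0.1 -0.1 0.2'
python3 - <<'E'
from plan import *
t=manip.camera("top");s=manip.camera("scene");cv2.imwrite('pics/s9.png',s);cv2.imwrite('pics/t9.png',t)
cv2.imwrite('pics/c9.png',np.hstack([cv2.resize(i,(400,400),interpolation=cv2.INTER_CUBIC) for i in(s[130:190,355:415],t[195:255,370:430])]))
print(proj("top",lamp([.061,0,.179])),proj("scene",lamp([.061,0,.179])),R.from_euler('z',-LY).apply(tool()[0]-L0))
E
```

```text
clock: 36.8
position: [0.5857, -0.3268, 0.2756]
ee_rot: [0.782, 0.623, -0.001, -0.001]
ft_force: [0.3, 0.6, 0.3]
grip_width: 0.199
grasp_force: 0.0
[[423.5469 215.8787]] [[389.2305 147.295 ]] [ 0.1336 -0.0241  0.2669]
```

View pics/c9.png

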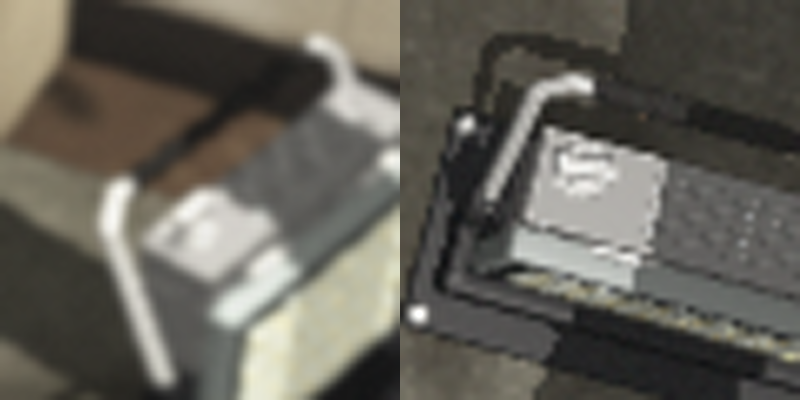

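The stud now lies flat along the lamp's y and lower, so it is locked. Next is the stand; its bar runs from top (398.5,208.5) to (428.5,216).

```bash
python3 plan.py "$(python3 -c "
from plan import *
print(*lamp([.062,0,.215]),1.286)")" "$(python3 -c "
from plan import *
print(*lamp([.062,0,.172]),1.286)")"
```

```text
0.5238990224647588 -0.2812317619803082 0.22499999999999998 1.286 -> -0.001 -0.000 0.062 0.029 -0.070 0.052  rows 3
0.5238990224647588 -0.2812317619803082 0.18199999999999997 1.286 -> -0.001 -0.000 0.062 0.029 -0.070 0.095  rows 3
```

```bash
python3 jog.py '0 0 0.062 0.029 -0.04 0.01 0.35;0 0 0.062 0.029 -0.07 0.03 0.35;0 0 0.062 0.029 -0.07 0.05 0.35;0 0 0.062 0.029 -0.07 0.07 0.35;0 0 0.062 0.029 -0.07 0.085 0.35;0 0 0.062 0.029 -0.07 0.095 0.35;0 0 0.062 0.029 -0.07 0.095 0.35;0 0 0.062 0.029 -0.07 0.095 0.35' 30
python3 jog.py '0 0 0 0 0 0 0;0 0 0 0 0 0 0;0 0 0 0 0 0 0;0 0 0 0 0 0 0'
python3 -c "
from plan import *;print(R.from_euler('z',-LY).apply(tool()[0]-L0))"
```

```text
clock: 37.9
position: [0.5248, -0.2816, 0.1828]
ee_rot: [0.8, 0.6, 0.0, 0.0]
ft_force: [-0.2, -0.4, 0.4]
grip_width: 0.349
grasp_force: 0.0
clock: 38.4
position: [0.5249, -0.2818, 0.183]
ee_rot: [0.8, 0.6, 0.0, 0.001]
ft_force: [2.0, -0.2, 6.2]
grip_width: 0.124
grasp_force: 29.7
[ 0.0631 -0.0002  0.173 ]
```

```bash
python3 jog.py '0 0 0 0 0.007 0.004 0;0 0 0 0 0.02 0.014 0;0 0 0 0 0.031 0.025 0;0 0 0 0 0.041 0.038 0;0 0 0 0 0.048 0.053 0;0 0 0 0 0.053 0.068 0;0 0 0 0 0.053 0.068 0'
python3 -c "
from plan import *;print(R.from_euler('z',-LY).apply(tool()[0]-L0))"
```

```text
clock: 39.28
position: [0.5748, -0.2965, 0.1133]
ee_rot: [0.8, 0.6, -0.0, -0.001]
ft_force: [-0.5, -1.3, 0.1]
grip_width: 0.121
grasp_force: 32.4
[ 0.1152 -0.0003  0.1033]
```

```bash
python3 jog.py '0 0 0 0 0.003 0.016 0;0 0 0 0 0.003 0.032 0;0 0 0 0 0.001 0.048 0;0 0 0 0 -0.0015 0.058 0;0 0 0 0 -0.005 0.068 0;0 0 0 0 -0.006 0.072 0;0 0 0 0 -0.006 0.072 0'
python3 -c "
from plan import *;print(R.from_euler('z',-LY).apply(tool()[0]-L0))"
```

```text
clock: 40.15
position: [0.5711, -0.2954, 0.0435]
ee_rot: [0.8, 0.6, 0.001, 0.002]
ft_force: [7.5, -2.5, 1.3]
grip_width: 0.121
grasp_force: 34.9
[ 0.1113 -0.0003  0.0335]
```

```bash
python3 jog.py '0 0 0 0 -0.001 0.004 0;0 0 0 0 -0.001 0.006 0;0 0 0 0 -0.001 0.006 0'
python3 -c "
from plan import *;print(R.from_euler('z',-LY).apply(tool()[0]-L0))"
```

```text
clock: 40.52
position: [0.5705, -0.2952, 0.0378]
ee_rot: [0.8, 0.599, 0.001, 0.002]
ft_force: [8.1, -2.1, 2.0]
grip_width: 0.129
grasp_force: 35.4
[ 0.1106 -0.0003  0.0278]
```

```bash
python3 jog.py '0 0 0 0 0 0 0.3;0 0 0 0 0 0 0.3;0 0 0 0 0 0 0.3;0 0 0 0 0.01 -0.04 0.3;0 0 0 0 0.01 -0.1 0.3;0 0 0 0 0.06 -0.16 0.3;0 0 0 0.06 0.1 -0.22 0.3;0 0 0 0.06 0.1 -0.22 0.3;0 0 0 0.06 0.1 -0.22 0.3'
python3 - <<'E'
from plan import *
t=manip.camera("top");s=manip.camera("scene");cv2.imwrite('pics/s10.png',s);cv2.imwrite('pics/t10.png',t)
k=5
out=[]
for n,im,x0,y0 in(("scene",s,345,120),("top",t,365,175)):
    c=cv2.resize(im[y0:y0+80,x0:x0+80],None,fx=k,fy=k,interpolation=cv2.INTER_CUBIC)
    for p in([.109,-.075,.042],[.109,.075,.042]):
        q=proj(n,lamp(p))[0];print(n,q);cv2.circle(c,tuple(np.int32((q-[x0,y0]+.5)*k)),3,(0,0,255),-1)
    out.append(c)
cv2.imwrite('pics/c10.png',np.hstack(out))
E
```

```text
clock: 41.65
position: [0.6836, -0.2617, 0.2582]
ee_rot: [0.799, 0.601, 0.002, 0.0]
ft_force: [0.8, 0.1, -0.6]
grip_width: 0.3
grasp_force: 0.0
scene [386.394 161.478]
scene [361.1088 181.4088]
top [440.0184 210.6774]
top [394.4751 198.345 ]
```

View pics/c10.png

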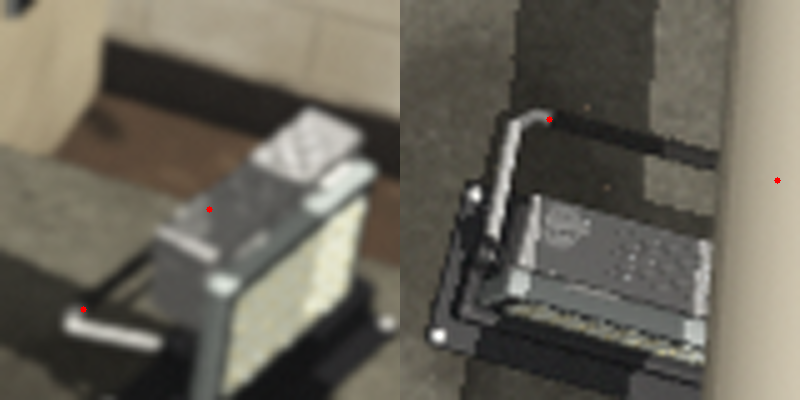

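The bar sits where the fully-out position projects, in both views. I'll confirm by touch from above.

```bash
python3 plan.py "$(python3 -c "
from plan import *
print(*lamp([.111,0,.07]),1.286)")" "$(python3 -c "
from plan import *
print(*lamp([.111,0,.045]),1.286)")"
```

```text
0.5709224434449715 -0.29500847709377764 0.07999999999999999 1.286 -> -0.001 0.001 0.000 -0.060 -0.097 0.176  rows 5
0.5709224434449715 -0.29500847709377764 0.05499999999999999 1.286 -> -0.001 0.001 0.000 -0.059 -0.097 0.201  rows 5
```

```bash
python3 jog.py '0 0 0 -0.06 -0.05 0.03 0;0 0 0 -0.06 -0.097 0.06 0;0 0 0 -0.06 -0.097 0.1 0;0 0 0 -0.06 -0.097 0.14 0;0 0 0 -0.06 -0.097 0.176 0;0 0 0 -0.06 -0.097 0.19 0;0 0 0 -0.06 -0.097 0.196 0;0 0 0 -0.06 -0.097 0.201 0;0 0 0 -0.06 -0.097 0.201 0'
python3 -c "
from plan import *;print(R.from_euler('z',-LY).apply(tool()[0]-L0))"
```

```text
clock: 42.88
position: [0.5717, -0.2957, 0.0562]
ee_rot: [0.8, 0.599, 0.0, 0.001]
ft_force: [0.6, 0.4, 0.7]
grip_width: -0.001
grasp_force: 0.0
[ 0.112  -0.0005  0.0462]
```

```bash
python3 jog.py '0 0 0 0 0 0.003 0;0 0 0 0 0 0.006 0;0 0 0 0 0 0.008 0;0 0 0 0 0 0.008 0'
python3 -c "
from plan import *;print(R.from_euler('z',-LY).apply(tool()[0]-L0),manip.get_obs()['ft_force'])"
```

```text
clock: 43.38
position: [0.5724, -0.2959, 0.0538]
ee_rot: [0.8, 0.599, -0.0, 0.002]
ft_force: [-21.8, 8.0, 50.5]
grip_width: -0.0
grasp_force: 25.2
[ 0.1126 -0.0004  0.0438] [-21.8317   8.0204  50.55  ]
```

The bar is firmly against its stop. Now I'll back off and re-measure the tray.

```bash
python3 jog.py '0 0 0 0 0 -0.02 0;0 0 0 0 0 -0.06 0.5;0 0 0 0 0 -0.12 1;0 0 0 0 0 -0.18 1;0 0 0 0 0 -0.2 1;0 0 0 0 0 -0.2 1;0 0 0 0 0 -0.2 1'
python3 plan.py "$(python3 -c "
from plan import *
print(*lamp([.0135,-.005,.215]),1.286)")" "$(python3 -c "
from plan import *
print(*lamp([.0135,-.005,.119]),1.286)")"
python3 - <<'E'
from plan import *
t=manip.camera("top");s=manip.camera("scene");cv2.imwrite('pics/t11.png',t);cv2.imwrite('pics/s11.png',s)
for n,im,g in(("top",t,(228,214)),("scene",s,(292,321))):
    hsv=cv2.cvtColor(im,cv2.COLOR_BGR2HSV)
    m=cv2.inRange(hsv,(12,60,90),(35,255,255));k=np.zeros_like(m);k[g[1]-25:g[1]+25,g[0]-25:g[0]+25]=255
    m=cv2.morphologyEx(m&k,cv2.MORPH_CLOSE,np.ones((3,3)));cs,_=cv2.findContours(m,0,2)
    c=max(cs,key=cv2.contourArea);(x,y),r=cv2.minEnclosingCircle(c)
    q=c.reshape(-1,2).mean(0);M=cv2.moments(c);q=(M['m10']/M['m00'],M['m01']/M['m00'])
    print(n,(x,y),r,q,plane(n,q,.008))
E
```

```text
clock: 44.25
position: [0.5707, -0.2953, 0.2454]
ee_rot: [0.8, 0.6, -0.001, -0.001]
ft_force: [0.3, -0.2, -0.4]
grip_width: 0.998
grasp_force: 0.0
0.4759496450543984 -0.27239393385577343 0.22499999999999998 1.286 -> -0.002 -0.000 -0.000 -0.005 -0.097 0.021  rows 3
0.4759496450543984 -0.27239393385577343 0.12899999999999998 1.286 -> -0.002 -0.000 -0.000 -0.005 -0.097 0.117  rows 4
top (227.71096801757812, 213.29747009277344) 10.411628723144531 (227.43543046357615, 213.32836644591612) [0.5542 0.3261 0.008 ]
scene (291.74200439453125, 320.827392578125) 14.306228637695312 (292.1888591003872, 321.2677986297289) [0.5553 0.3274 0.008 ]
```

```bash
python3 jog.py '0 0 0 -0.005 -0.05 0.01 1;0 0 0 -0.005 -0.097 0.021 1;0 0 0 -0.005 -0.097 0.021 1;0 0 0 -0.005 -0.097 0.021 1;0 0 0 -0.005 -0.097 0.05 1;0 0 0 -0.005 -0.097 0.075 1;0 0 0 -0.005 -0.097 0.095 1;0 0 0 -0.005 -0.097 0.11 1;0 0 0 -0.005 -0.097 0.117 1;0 0 0 -0.005 -0.097 0.117 1' 80
python3 -c "
from plan import *;print(R.from_euler('z',-LY).apply(tool()[0]-L0),manip.get_obs()['ft_force'])"
```

```text
clock: 45.6
position: [0.4772, -0.2728, 0.1302]
ee_rot: [0.8, 0.6, 0.0, -0.0]
ft_force: [0.1, -0.2, 1.0]
grip_width: 0.994
grasp_force: 0.0
[ 0.0148 -0.0051  0.1202] [ 0.0886 -0.2     0.9947]
```

```bash
python3 jog.py '0 0 0 0 -0.001 0 0.8;0 0 0 0 -0.001 0 0.6;0 0 0 0 -0.001 0 0.4;0 0 0 0 -0.001 0 0.4;0 0 0 0 -0.001 0 0.4;0 0 0 0 -0.001 0 0.4'
python3 -c "
from plan import *;print(R.from_euler('z',-LY).apply(tool()[0]-L0),manip.get_obs()['ft_force'])"
```

```text
clock: 46.35
position: [0.476, -0.2728, 0.1317]
ee_rot: [0.8, 0.599, -0.0, 0.0]
ft_force: [-2.8, 1.6, 9.3]
grip_width: 0.672
grasp_force: 84.5
[ 0.0137 -0.0054  0.1217] [-2.7905  1.5738  9.2741]
```

```bash
python3 jog.py '0 0 0 0 0 -0.008 0.4;0 0 0 0 0 -0.018 0.4;0 0 0 0 0 -0.03 0.4;0 0 0 0 0 -0.045 0.4;0 0 0 0 0 -0.06 0.4;0 0 0 0 0 -0.08 0.4;0 0 0 0 0 -0.1 0.4;0 0 0 0 0 -0.13 0.4;0 0 0 0 0 -0.16 0.4;0 0 0 0 0 -0.16 0.4;0 0 0 0 0 -0.16 0.4'
python3 -c "
from u import *;o=manip.get_obs();print(o['position'],o['ft_force'],o['torque'],o['joint_pos'])"
```

```text
clock: 47.72
position: [0.4753, -0.2724, 0.2892]
ee_rot: [0.8, 0.6, -0.0, -0.001]
ft_force: [-0.1, 0.5, -8.8]
grip_width: 0.67
grasp_force: 88.9
[ 0.4753 -0.2724  0.2892] [-0.0761  0.456  -8.805 ] [-0.0381  0.1205 -0.0428] [ 1.0516  0.2017 -0.7059  1.5451  0.1314  1.4448  0.054 ]
```

```bash
cat > lp.py <<'E'
from u import *
import sys
T=np.array([.0137,-.0054,.1217]);RT=R.from_matrix(np.array([[0,1,0],[1,0,0],[0,0,-1.]]).T)
def cur():
    p,r=tool();rl=r*RT.inv();o=p-rl.apply(T);return o,rl
if __name__=="__main__":
    p,r=tool();o,rl=cur();print('lamp now',o,rl.as_euler('ZYX'))
    for a in sys.argv[1:]:
        x,y,z,yaw,lean=map(float,a.split());q=R.from_euler('ZYX',[yaw,lean,0])
        t=np.array([x,y,z])+q.apply(T);rv=(r.inv()*(q*RT)).as_rotvec();d=r.inv().apply(t-p)
        print(a,'->',' '.join('%.3f'%i for i in [*rv,*d]),t)
E
python3 lp.py "0.555 0.03 0.17 -1.571 0" "0.555 0.03 0.10 -1.571 0.31"
```

```text
lamp now [ 0.4635 -0.2633  0.1675] [-0.285   0.0016  0.0002]
0.555 0.03 0.17 -1.571 0 -> -0.001 0.001 1.286 0.298 -0.010 -0.002 [0.5496 0.0163 0.2917]
0.555 0.03 0.10 -1.571 0.31 -> 0.264 0.200 1.275 0.263 0.001 0.077 [ 0.5496 -0.0202  0.2117]
```

```bash
python3 jog.py '0 0 0.1 0.023 0 -0.002 0.4;0 0 0.2 0.046 -0.002 -0.002 0.4;0 0 0.3 0.07 -0.002 -0.002 0.4;0 0 0.4 0.093 -0.003 -0.002 0.4;0 0 0.5 0.116 -0.004 -0.002 0.4;0 0 0.6 0.139 -0.005 -0.002 0.4;0 0 0.7 0.162 -0.005 -0.002 0.4;0 0 0.8 0.186 -0.006 -0.002 0.4;0 0 0.9 0.209 -0.007 -0.002 0.4;0 0 1.0 0.232 -0.008 -0.002 0.4;0 0 1.1 0.255 -0.009 -0.002 0.4;0 0 1.2 0.278 -0.009 -0.002 0.4;0 0 1.286 0.298 -0.01 -0.002 0.4;0 0 1.286 0.298 -0.01 -0.002 0.4;0 0 1.286 0.298 -0.01 -0.002 0.4'
python3 lp.py "0.555 0.03 0.12 -1.571 0.31" "0.555 0.03 0.02 -1.571 0.31"
```

```text
clock: 49.6
position: [0.5496, 0.0155, 0.2912]
ee_rot: [1.0, 0.0, -0.001, 0.0]
ft_force: [0.0, 0.4, -7.7]
grip_width: 0.67
grasp_force: 89.0
lamp now [0.5547 0.0291 0.1694] [-1.5705 -0.0005 -0.0019]
0.555 0.03 0.12 -1.571 0.31 -> 0.310 0.002 0.000 0.000 0.036 0.059 [ 0.5496 -0.0202  0.2317]
0.555 0.03 0.02 -1.571 0.31 -> 0.310 0.002 0.000 0.000 0.036 0.159 [ 0.5496 -0.0202  0.1317]
```

```bash
python3 jog.py '0.08 0 0 0 0.009 0.015 0.4;0.16 0 0 0 0.018 0.03 0.4;0.24 0 0 0 0.027 0.045 0.4;0.31 0 0 0 0.036 0.06 0.4;0.31 0 0 0 0.036 0.09 0.4;0.31 0 0 0 0.036 0.12 0.4;0.31 0 0 0 0.036 0.14 0.4;0.31 0 0 0 0.036 0.155 0.4;0.31 0 0 0 0.036 0.164 0.4;0.31 0 0 0 0.036 0.164 0.4;0.31 0 0 0 0.036 0.164 0.4'
python3 - <<'E'
from lp import *
o,rl=cur();print(o,rl.as_euler('ZYX'),manip.get_obs()['ft_force'])
s=manip.camera("scene");t=manip.camera("top");cv2.imwrite('pics/s12.png',s)
P=o+rl.apply([[.109,.075,.042],[0,.088,0],[-.016,.088,.144]]);q=proj("scene",P);print(q)
c=cv2.resize(s[170:270,290:390],(600,600),interpolation=cv2.INTER_CUBIC)
for a in q:cv2.circle(c,tuple(np.int32((a-[290,170]+.5)*6)),3,(0,0,255),-1)
cv2.imwrite('pics/c12.png',c)
E
```

```text
clock: 50.98
position: [0.5506, -0.0199, 0.1291]
ee_rot: [0.988, 0.0, 0.001, -0.154]
ft_force: [0.3, -0.6, -8.3]
grip_width: 0.67
grasp_force: 88.6
[0.5561 0.0302 0.0173] [-1.5706  0.3096  0.0013] [ 0.2889 -0.5623 -8.2642]
[[333.9795 207.885 ]
 [314.7102 231.4439]
 [318.2224 195.5236]]
```

View pics/c12.png

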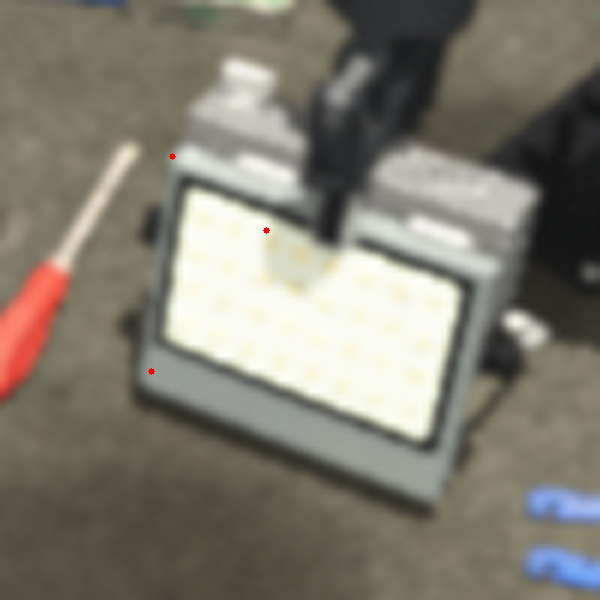

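The lamp hangs about 17 mm above the bench, leaning back 0.31, with lid and stud shut. I'll lower it vertically, watching force.

```bash
python3 -c "
from u import *
print(tool()[1].inv().apply([0,0,-.01]))"; 
```

```text
[-0.      0.003   0.0095]
```

```bash
python3 jog.py '0 0 0 0 0.001 0.004 0.4;0 0 0 0 0.0025 0.008 0.4;0 0 0 0 0.004 0.012 0.4;0 0 0 0 0.0043 0.0135 0.4;0 0 0 0 0.0043 0.0135 0.4;0 0 0 0 0.0043 0.0135 0.4'; python3 lp.py
```

```text
clock: 51.82
position: [0.5502, -0.0198, 0.1143]
ee_rot: [0.988, -0.0, 0.0, -0.154]
ft_force: [-0.0, 0.3, -8.3]
grip_width: 0.671
grasp_force: 88.6
lamp now [0.5556 0.0304 0.0026] [-1.5709  0.3099  0.0003]
```

```bash
python3 jog.py '0 0 0 0 0.0003 0.001 0.4;0 0 0 0 0.0006 0.002 0.4;0 0 0 0 0.0009 0.003 0.4;0 0 0 0 0.0009 0.003 0.4'; python3 lp.py
```

```text
clock: 52.32
position: [0.5503, -0.0199, 0.1119]
ee_rot: [0.988, -0.0, 0.0, -0.154]
ft_force: [-4.1, -2.9, 2.8]
grip_width: 0.669
grasp_force: 90.7
lamp now [0.5558 0.0303 0.0002] [-1.5708  0.3098  0.0004]
```

```bash
python3 jog.py '0 0 0 0 -0.0003 -0.0008 0.4;0 0 0 0 -0.0003 -0.0008 0.4;0 0 0 0 -0.0003 -0.0008 0.7;0 0 0 0 -0.0003 -0.0008 0.8;0 0 0 0 -0.0003 -0.0008 0.9;0 0 0 0 -0.0003 -0.0008 1;0 0 0 0 -0.0003 -0.0008 1;0 0 0 0 -0.0003 -0.0008 1'
python3 lp.py
```

```text
clock: 53.32
position: [0.5501, -0.0197, 0.1119]
ee_rot: [0.988, -0.0, 0.0, -0.154]
ft_force: [-0.4, 0.3, 0.2]
grip_width: 1.001
grasp_force: 0.0
lamp now [0.5555 0.0305 0.0002] [-1.571   0.3099  0.0001]
```

Free of contact. I'll withdraw along the tool axis, clear the view and check.

```bash
python3 jog.py '0 0 0 0 0 -0.015 1;0 0 0 0 0 -0.035 1;0 0 0 0 0 -0.06 1;0 0 0 0 0 -0.1 1;0 0 0 0 0 -0.15 1;0 0 0 0 -0.05 -0.18 1;0 0 0 0 -0.1 -0.2 1;0 0 0 -0.05 -0.16 -0.2 1;0 0 0 -0.1 -0.22 -0.2 1;0 0 0 -0.1 -0.22 -0.2 1;0 0 0 -0.1 -0.22 -0.2 1'
python3 - <<'E'
from plan import *
s=manip.camera("scene");t=manip.camera("top");cv2.imwrite('pics/s13.png',s);cv2.imwrite('pics/t13.png',t)
for n,im,g in(("top",t,(228,214)),("scene",s,(292,321))):
    hsv=cv2.cvtColor(im,cv2.COLOR_BGR2HSV)
    m=cv2.inRange(hsv,(12,60,90),(35,255,255));k=np.zeros_like(m);k[g[1]-35:g[1]+35,g[0]-35:g[0]+35]=255
    cs,_=cv2.findContours(cv2.morphologyEx(m&k,cv2.MORPH_CLOSE,np.ones((3,3))),0,2);c=max(cs,key=cv2.contourArea)
    M=cv2.moments(c);q=(M['m10']/M['m00'],M['m01']/M['m00']);print(n,cv2.contourArea(c),q,plane(n,q,.008))
out=[]
O=np.array([.5555,.0305,0]);rl=R.from_euler('ZYX',[-1.571,.31,0])
for n,im,x0,y0,w in(("scene",s,280,150,110),("top",t,260,165,110)):
    k=400/w;c=cv2.resize(im[y0:y0+w,x0:x0+w],(400,400),interpolation=cv2.INTER_CUBIC)
    for p in([.109,.075,.042],[.109,-.075,.042],[0,.088,0],[0,-.088,0],[.043,-.08,.164]):
        q=proj(n,O+rl.apply(p))[0];cv2.circle(c,tuple(np.int32((q-[x0,y0]+.5)*k)),3,(0,0,255),-1)
    out.append(c)
cv2.imwrite('pics/c13.png',np.hstack(out))
E
```

```text
clock: 54.7
position: [0.449, 0.1309, 0.3711]
ee_rot: [0.988, 0.002, 0.001, -0.153]
ft_force: [0.3, 0.2, -0.0]
grip_width: 1.003
grasp_force: 0.0
top 299.5 (227.31830829159708, 213.268224819143) [0.5544 0.3265 0.008 ]
scene 561.5 (292.149302463639, 321.25615909765503) [0.5555 0.3275 0.008 ]
```

View pics/c13.png

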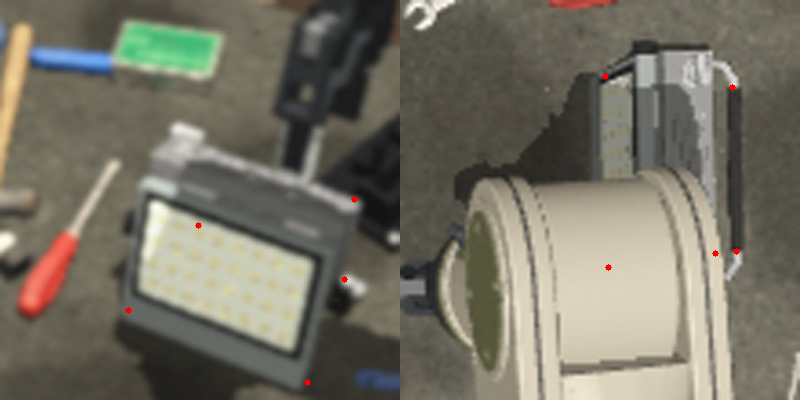

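The lamp stands on foot and bar: the projected bar ends, foot corners and lid corner all match. The tray is unmoved at (0.555, 0.327), 0.3 m ahead. Handing in.

```bash
python3 -c "
from workcell import manip
print(manip.hand_in())"
```

```text
the job is handed in; nothing more can be done
None
```

I handed the job in at 54.7 s of the 208 s allowed, with no verdict returned: three packs in their bays, lid shut, stud turned to its lock, stand out at its stop, and the lamp standing on foot and bar facing the tray from about 0.3 m.

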